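# Hang the parts carrier in the notch of the drying rail

## Task

Hook the loaded parts carrier over the drying rail near the rail's left-hand end. Without lifting it off again, slide it along the rail to the right until it drops fully home into the notch in the rail's top edge, and leave it hanging there upright. Leave the jar, the spray can and the tape measure where they are.

Things in the scene. Friction and masses are not known exactly. Their poses are not given: they have to be found in the camera images.
- carrier_grip (a point): Centre of the grip tab atop the carrier, an upright plate 10 mm (x) by 24 mm (y), from 29 mm below this point (where it joins the hook, also 24 mm wide in y) to 27 mm above; 170 mm over the tray's underside. The carrier is one rigid aluminium piece, 0.17 to 0.41 kg. Its axes: z up, x toward the hook's mouth; the hook's slot runs along y.
- carrier_saddle (a point): Middle of the hook's flat underside, which rests on the rail; 35 mm straight below carrier_grip, same axes. The slot is 16 mm wide: stem (5 mm thick, down to the tray) at x = -8 mm, lip at +8 mm. The lip reaches 18 mm below this point; under it is the mouth, open to +x and 80 mm high, through which the rail enters.
- carrier_tray (a point): Middle of the underside of the carrier's tray, 135 mm straight below carrier_saddle, same axes. The tray is 64 mm (x) by 80 mm (y) and 20 mm high; two nuts are fixed in it on studs up to 31 mm high. At the start the tray stands on the bench.
- rail: Fixed rail stand; origin under the middle of its base. Axes: y along the rail (+y = left-hand end seen from the robot), x away from the robot, z up. Base 90 by 320 mm, 10 mm thick; posts 22 by 14 mm at y = -148 and +148 mm, caps up to z = 193 mm. The rail is a bar 10 mm wide, z from 158 to 180 mm, free from y = -140 to +140 mm.
- rail_mid (a point): Middle of the rail's flat top (z = 180 mm), axes as rail. The top 8 mm is a smooth, oiled steel strip (friction about 0.2); its ends stick out past the posts by up to 95 mm. It has one notch, 29 mm long in y and 8 mm deep, for the 24 mm wide hook. Its middle lies from 45 mm left to 45 mm right of here, not measured: slide along till the hook drops 8 mm and catches.
- rail_left (a point): Point on the rail's top 85 mm to the left (+y) of rail_mid, axes as rail: the plain stretch where the carrier is hooked on. Anywhere with the carrier's middle 62 to 95 mm left of rail_mid will do; it must rest there on the rail for half a second before it is slid along, and not be raised more than 10 mm off the rail afterwards.
- jar: A bystander: glass jar with a lid, 65 mm wide, 92 mm high; origin at the centre of its underside. Leave it alone.
- spray_can: A bystander: spray can, 63 mm wide, 203 mm high; origin at the centre of its underside. Leave it alone.
- tape_measure: A bystander: tape measure, 36 by 84 mm, 62 mm high; origin at the centre of its underside. Leave it alone.

How it is judged:
On the way:
1. the carrier hangs on the top edge of the rail near its left-hand end (y of carrier_saddle in the frame of rail between 0.06 and 0.14 m and x of carrier_saddle in the frame of rail between -0.01 and 0.01 m and z of carrier_saddle in the frame of rail between 0.176 and 0.185 m), for 0.2 s.
At the end, for the whole second after the job is handed in: The hook's underside sits on the notch floor (169 to 174.5 mm over the bench), on the rail's line within 10 mm and within 55 mm of the rail's middle along it; the carrier is upright within 0.12 rad; jar, spray can and tape measure are within 30 mm of where they stood (z of carrier_saddle in the frame of rail between 0.169 and 0.1745 m and y of carrier_saddle in the frame of rail between -0.055 and 0.055 m and x of carrier_saddle in the frame of rail between -0.01 and 0.01 m and angle between carrier_saddle's own z axis and vertical below 0.12 rad and distance of each of jar, spray_can, tape_measure from where it was at the start of the episode below 0.03 m); the robot touches nothing.
It fails at once if the carrier is lifted off the rail over its middle stretch instead of being slid (hook's underside 12 to 40 mm above the top edge, within 50 mm of the rail's middle and straight over it) (y of carrier_saddle in the frame of rail between -0.05 and 0.05 m and x of carrier_saddle in the frame of rail between -0.008 and 0.008 m and z of carrier_saddle in the frame of rail between 0.192 and 0.22 m).
It fails at once if a bystander is knocked or moved by more than 30 mm (distance of any of jar, spray_can, tape_measure from where it was at the start of the episode above 0.03 m).
It also fails if it takes over 42 s, if anything falls off the work surface, if the arm or the gripper's body presses on something with over 40 N, if the wrist force passes 120 N, or if a joint passes its speed limit or range.

## Robot

A 7-joint arm with a two-finger parallel gripper is mounted at the origin on a cart in front of the work surface, level with it; the furniture and walls round the work are solid. World frame = base frame: x ahead of the robot, y to its left, z up, the work surface at z = 0. Lengths are in m, angles in rad, forces in N, time in s.
With the tool pointing down it reaches from about 0.4 to 0.875 m from the base axis. Payload 6.5 kg.
Tool frame: the origin (TCP) lies between the finger pads; the fingertips stand 14 mm ahead of it and the grasp point (between the pads) lies 5 mm behind it (r.tcp_to_tips is the distance from the TCP to the fingertips, in m); x points along the fingers, y is the direction in which the jaws open and shut, and the axes are right-handed (so a half turn about x gives the same grasp; the last joint's range is limited). The gripper opens to 88 mm and grips with 3 to 60 N. Pads are 18 mm wide; open, the fingers measure 123 mm over their backs; the gripper's body (75 mm by 187 mm) begins 45 mm behind the grasp point.
Start: joints at [1.154, 0.536, -0.004, 1.538, 0.003, 1.067, -0.071], TCP at [0.223, -0.61, 0.253] pointing down, gripper open.
Joint ranges: [-2.7, 2.7], [-0.37, 2.16], [-1.27, 1.26], [0.24, 2.4], [-1.31, 4.45], [0.19, 1.91], [-2.76, 2.76]. Speed limits (rad/s): [2.39, 2.39, 3.14, 3.14, 3.14, 3.14, 3.14].

## Interface

Orientations are given as a unit quaternion [x, y, z, w].
In Python, from station import r gives the robot as it stands.
- The arm moves only by the shell command python3 -m crank 'ROWS' [FORCE]. ROWS is text: rows parted by semicolons, each of 7 numbers parted by spaces: the turn, a rotation vector about the tool's x, y, z in rad, then the shift along the tool's x, y, z in mm, then the finger opening in mm, from 0 to 88.1. A call has 1 to 10 rows; each row shifts and turns the commanded pose from where the row before left it, along the tool's axes as they then stand; what a row does not reach is not made up. A row lasts 1/8 s, in which the tool goes at most 62.5 mm and 10.7 degrees, less where a joint would pass 70% of its speed; a pose out of reach is approached as far as the arm can. A call is refused whole if a number of a shift passes 62.5 or a number of a turn 0.188, either way. A call with a gripper value outside its range is refused whole. The fingers move at their own pace and stop on an object; FORCE is the grip in N (left out, the last holds). Time passes only in rows, so rows that do not move let the fingers close. It gives the time, the measured TCP pose, the force and the opening at its end, in the units of the state.
- r.get_state(): the state, without advancing time (a new reading comes with each control period).
- r.get_image(name): name is "side" or "top" or "wrist"; returns the picture (384x512x3 uint8, red, green, blue); there is no depth.
- r.camera_model(name): a dict with "fov_y" (degrees; the focal length in pixels is half the picture's height over the tangent of half this angle, whatever the lens; pixels are square), "cx", "cy" (the principal point, pixels), "dist" ([k1, k2, p1, p2, k3] as OpenCV has them; the pictures are not rectified), "rvec" (rotation vector, rad) and "tvec" (3), from world to camera coordinates, as OpenCV has them; the wrist camera has in their place "hand_eye" (4x4, takes a point from camera to tool coordinates, whose origin is the TCP and whose axes are the tool frame's). Camera axes: x right, y down, z forward; pixel columns grow to the right and rows downward; lengths in m; the calibration is good to about 2 mm. A picture is of the moment at which its call begins: read the wrist's pose just before it. camera_model takes no time and is no camera call.
- r.hand_in(): hands the job in, once; it reports no verdict.
The state is a dict: "time_s": time; "joint_positions": joint angles; "qvel": joint speeds; "joint_torque": joint torques, N m; "tool_pos": TCP position; "tool_rot": TCP orientation; "contact_force": force on the tool from outside, world axes, zero at the start; "torque": the same for the moment, N m; "gripper_width": finger opening in m.
Only numpy, scipy, OpenCV 4.12 (cv2) and the standard library are available. Lean on these libraries where they do the work, as an engineer would, in place of code of your own. Each camera call takes 0.05 s, during which the arm holds its last target. There are 200 camera calls.

## Working session

There is one attempt and no reset: what is moved stays moved. The work goes in short steps, Python scripts to look and compute and a shell command to move; the robot and the scene stay as the last step left them, time stands still between calls to the robot, and variables do not carry over. Pictures are saved under pics/ and viewed, about 8 in all and at most 12, crops included, and the job is handed in when it is done.

```bash
mkdir -p pics; ls; python3 - <<'E'
from station import r
import cv2,numpy as np
s=r.get_state();print(s)
for n in("top","side","wrist"):
    im=r.get_image(n);cv2.imwrite(f"pics/{n}0.png",im[:,:,::-1]);print(n,r.camera_model(n))
E
```

```text
pics
{'time_s': 0.0, 'joint_positions': array([ 1.15381126,  0.53714131, -0.00442677,  1.53884312,  0.00260968,
        1.06730333, -0.07120313]), 'qvel': array([ 0.00033932, -0.00149109, -0.00160494,  0.00122044,  0.00043443,
        0.00064374, -0.00153008]), 'joint_torque': array([ 3.13872943e-04, -5.70983362e+01,  9.90918092e-01, -2.51606619e+01,
       -5.62536728e-02,  1.78459450e-02,  1.30568496e-04]), 'tool_pos': array([ 0.22314105, -0.60988216,  0.25186698]), 'tool_rot': array([-0.69610209, -0.12398594,  0.69640648, -0.12283072]), 'contact_force': array([-0.3599506 ,  0.71553357, -0.85219174]), 'torque': array([-0.01359795,  0.02442128,  0.04525923]), 'gripper_width': 0.08819112391952688}
top {'fov_y': 53.52443511207758, 'cx': 248.02498417849225, 'cy': 194.02992184623767, 'dist': array([0.04052675, 0.        , 0.        , 0.        , 0.        ]), 'rvec': array([ 2.16910495, -2.10792338,  0.15386551]), 'tvec': array([-0.0021089 ,  0.57487524,  1.08968352])}
side {'fov_y': 55.77077185500036, 'cx': 252.7311733992784, 'cy': 190.23417602159256, 'dist': array([-0.0049061,  0.       ,  0.       ,  0.       ,  0.       ]), 'rvec': array([ 1.19376765, -2.32467398,  0.98229233]), 'tvec': array([0.33559572, 0.42391043, 0.69391581])}
wrist {'fov_y': 64.64476283065466, 'cx': 255.76741701714212, 'cy': 192.9583850497114, 'dist': array([-0.00072847,  0.        ,  0.        ,  0.        ,  0.        ]), 'hand_eye': array([[-2.53914151e-04, -2.56100552e-01,  9.66650114e-01,
        -1.31957045e-01],
       [ 9.99999964e-01, -1.43799582e-04,  2.24576594e-04,
        -8.46251807e-04],
       [ 8.14896926e-05,  9.66650137e-01,  2.56100579e-01,
        -6.65502115e-02],
       [ 0.00000000e+00,  0.00000000e+00,  0.00000000e+00,
         1.00000000e+00]])}
```

View pics/top0.png

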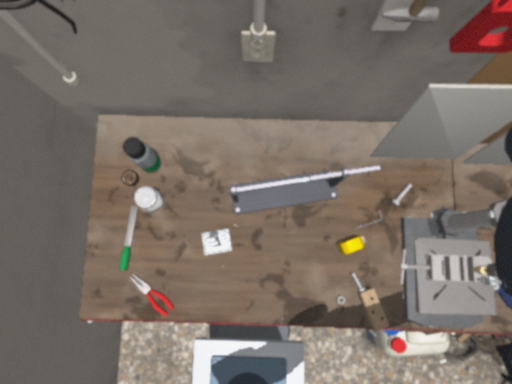

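View pics/side0.png

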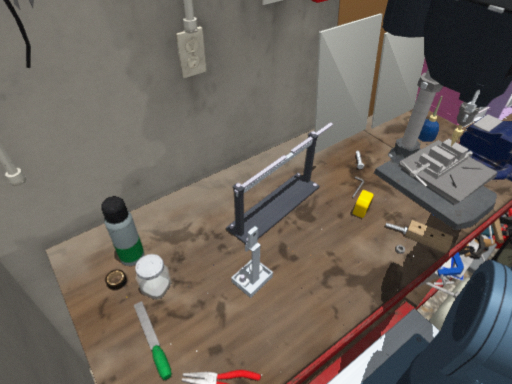

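The top view shows the rail from (232,190) to (380,168), the carrier at (217,240), the can and jar on the far left, and the tape measure at (352,245). I'll enlarge both views.

```bash
cat > h.py <<'E'
import cv2,numpy as np
from station import r
from scipy.spatial.transform import Rotation as R
def cam(n,st=None):
    m=r.camera_model(n);f=192/np.tan(np.radians(m['fov_y']/2))
    K=np.array([[f,0,m['cx']],[0,f,m['cy']],[0,0,1]])
    if n=='wrist':
        T=np.eye(4);T[:3,:3]=R.from_quat(st['tool_rot']).as_matrix();T[:3,3]=st['tool_pos']
        W=np.linalg.inv(T@m['hand_eye']);Rm,t=W[:3,:3],W[:3,3]
    else: Rm=cv2.Rodrigues(m['rvec'])[0];t=m['tvec']
    return K,m['dist'],Rm,t
def ray(c,p):
    K,d,Rm,t=c;u=cv2.undistortPoints(np.array([[p]],float),K,d)[0,0]
    return -Rm.T@t,Rm.T@np.r_[u,1]
def onz(c,p,z):
    o,d=ray(c,p);return o+d*(z-o[2])/d[2]
def tri(a,p,b,q):
    o1,d1=ray(a,p);o2,d2=ray(b,q)
    s=np.linalg.lstsq(np.c_[d1,-d2],o2-o1,rcond=None)[0]
    A,B=o1+d1*s[0],o2+d2*s[1];return (A+B)/2,np.linalg.norm(A-B)
def proj(c,P):
    K,d,Rm,t=c;return cv2.projectPoints(np.array(P,float).reshape(-1,3),cv2.Rodrigues(Rm)[0],t,K,d)[0][:,0]
E
python3 - <<'E'
import cv2,numpy as np
a=cv2.imread('pics/top0.png')[150:265,190:390];b=cv2.imread('pics/side0.png')[115:300,215:345]
cv2.imwrite('pics/c1.png',cv2.resize(a,None,fx=4,fy=4,interpolation=cv2.INTER_CUBIC))
cv2.imwrite('pics/c2.png',cv2.resize(b,None,fx=3.2,fy=3.2,interpolation=cv2.INTER_CUBIC))
E
```

```text
(no output)
```

View pics/c1.png

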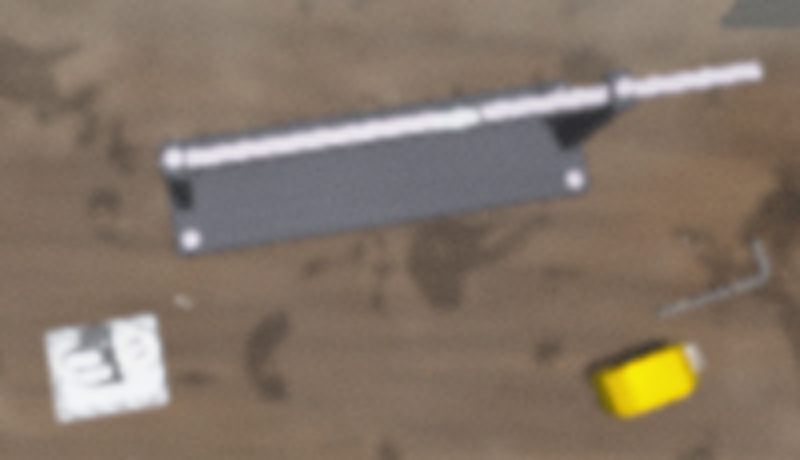

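View pics/c2.png

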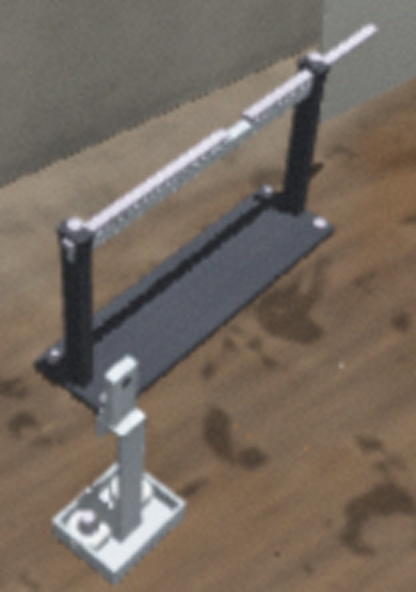

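Notch visible at top (305,179.5), side (289,156). Carrier grip top at side (253,230). Now casting rays.

```bash
cat > m.py <<'E'
from h import *
T,S=cam('top'),cam('side')
c1=lambda u,v:(190+(u+.5)/4-.5,150+(v+.5)/4-.5)
c2=lambda u,v:(215+(u+.5)/3.2-.5,115+(v+.5)/3.2-.5)
print('cams',-T[2].T@T[3],-S[2].T@S[3])
L,Rr=onz(T,c1(175,158),.193),onz(T,c1(624,88),.193)
print('caps',L,Rr,np.linalg.norm(L-Rr),'side',onz(S,c2(75,226),.193),onz(S,c2(314,60),.193))
print('left tri',tri(T,c1(175,158),S,c2(75,226)),'right',tri(T,c1(624,88),S,c2(314,60)))
print('notch',onz(T,c1(460,118),.172),onz(S,c2(238,131),.172))
tc=[onz(T,c1(*p),.02) for p in((45,332),(155,316),(170,402),(60,422))]
print('tray',np.array(tc).round(4),np.mean(tc,0),[np.linalg.norm(tc[i]-tc[i-1]) for i in range(4)])
print('griptop side',onz(S,c2(122,368),.197))
d=(Rr-L)[:2];print('rail yaw',np.arctan2(d[0],-d[1]))   # y axis dir = L-R
y=(np.array(L)-Rr)[:2];print('yaw',np.arctan2(-y[0],y[1]))
e=[(tc[0]-tc[1]),(tc[3]-tc[2])];print('tray y yaw',[np.arctan2(-a[0],a[1]) for a in e]);e=[tc[0]-tc[3],tc[1]-tc[2]];print('tray x yaw',[np.arctan2(a[1],a[0]) for a in e])
im=cv2.imread('pics/top0.png')
m=cv2.inRange(cv2.cvtColor(im,cv2.COLOR_BGR2HSV),(20,150,100),(35,255,255));mm=cv2.moments(m,True);print('tape',onz(T,(mm['m10']/mm['m00'],mm['m01']/mm['m00']),.05))
print('jar',onz(T,(148,199),.09),'can',onz(T,(134,147),.2))
E
python3 m.py
```

```text
cams [0.40348003 0.00265681 1.1640846 ] [0.03737806 0.39301048 0.78612297]
caps [0.56364842 0.05102201 0.193     ] [ 0.61774654 -0.238447    0.193     ] 0.29448074678259284 side [0.5605929  0.05383557 0.193     ] [ 0.61363948 -0.23362893  0.193     ]
left tri (array([0.56441313, 0.051287  , 0.18861508]), np.float64(0.0001234564952872672)) right (array([ 0.61911014, -0.23977775,  0.18726823]), np.float64(0.0002706309647574835))
notch [ 0.59921313 -0.13561475  0.172     ] [ 0.59560016 -0.13448484  0.172     ]
tray [[0.4576 0.1522 0.02  ]
 [0.4718 0.0704 0.02  ]
 [0.4085 0.0569 0.02  ]
 [0.3915 0.1379 0.02  ]] [0.43233864 0.10436273 0.02      ] [np.float64(0.06755205295256794), np.float64(0.0830518062389028), np.float64(0.06474836479308327), np.float64(0.0827214952995063)]
griptop side [0.42796861 0.10660029 0.197     ]
rail yaw 0.18475612952200443
yaw 0.18475612952200443
tray y yaw [np.float64(0.17227144517468765), np.float64(0.20601525774885013)]
tray x yaw [np.float64(0.214329438943857), np.float64(0.21031810353967187)]
tape [ 0.43309001 -0.28707537  0.05      ]
jar [0.54532215 0.29790208 0.09      ] can [0.6663372  0.31320698 0.2       ]
```

```bash
python3 - <<'E'
from h import *
S,T=cam('side'),cam('top')
P=[[.223,-.61,.252],[.223,-.61,.3],[.223,-.61,.4],[.3,-.4,.4],[.4,-.45,.0]]
print(proj(S,P).round(),proj(T,P).round())
w=cv2.imread('pics/wrist0.png');s=cv2.resize(cv2.imread('pics/side0.png')[0:230,340:512],None,fx=1.67,fy=1.67)
cv2.imwrite('pics/w.png',np.hstack([cv2.resize(w,(512,384)),s[:384]]))
E
```

```text
[[534. 138.]
 [544. 122.]
 [570.  84.]
 [486.  97.]
 [405. 195.]] [[524. 344.]
 [540. 350.]
 [583. 364.]
 [461. 315.]
 [402. 258.]]
```

View pics/w.png

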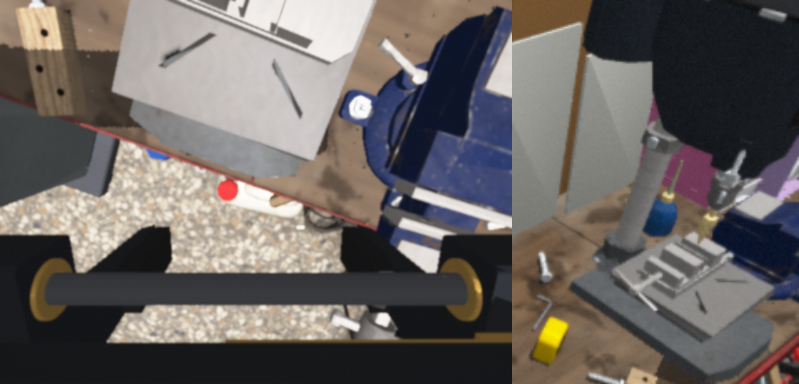

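```bash
python3 - <<'E'
from h import *
S,T=cam('side'),cam('top')
print('chuck',tri(T,(488,271),S,(465,107)))
print('col base',onz(S,(405,155),.01), 'head corner top', [onz(T,(497,205),z) for z in(.3,.5)],[onz(T,(497,255),z) for z in(.3,.5)])
E
```

```text
chuck (array([ 0.37793744, -0.52265622,  0.29334055]), np.float64(0.005424653474731357))
col base [ 0.5161777  -0.59916676  0.01      ] head corner top [array([ 0.52638442, -0.54648416,  0.3       ]), array([ 0.49793712, -0.41938064,  0.5       ])] [array([ 0.41560322, -0.53848421,  0.3       ]), array([ 0.4127972 , -0.41323235,  0.5       ])]
```

The drill press head sits near (0.38,-0.52, z>0.29), so I retract inward first and then swing round to the carrier.

```bash
python3 -m crank '0 0 0 0 -54 0 88; 0 0 0 0 -54 0 88; 0 0 0 0 -54 0 88; 0 0 0 0 -54 0 88; 0 0 0 0 -12 -45 88; 0 0 0 0 -12 -45 88; 0 0 0 0 -12 -45 88; 0 0 0 0 -12 -45 88'
```

```text
time_s: 1.15
tool_pos: [0.3027, -0.2996, 0.2528]
tool_rot: [0.696, 0.123, -0.696, 0.123]
contact_force: [0.1, -1.0, -0.4]
gripper_width: 0.088
```

```bash
python3 -m crank '0 0 0 -20 -39 -40 88; 0 0 0 -20 -39 -40 88; 0 0 0 -20 -39 -40 88; 0 0 0 -20 -39 -40 88; 0 0 0 -20 -39 -40 88; 0.075 0 0 0 -40 0 88; 0.075 0 0 0 -40 0 88; 0 0 0 0 0 0 88' && python3 - <<'E'
from h import *
r.get_image('wrist');s=r.get_state();im=r.get_image('wrist');cv2.imwrite('pics/w1.png',im[:,:,::-1]);np.save('w1.npy',s,allow_pickle=True)
print(s['tool_pos'],R.from_quat(s['tool_rot']).as_matrix().round(3))
c=cam('wrist',s);print(proj(c,[[.43,.104,.197],[.43,.104,.02]]))
E
```

```text
time_s: 2.15
tool_pos: [0.3971, 0.0297, 0.3528]
tool_rot: [0.703, 0.073, -0.703, 0.073]
contact_force: [1.2, -0.4, 0.1]
gripper_width: 0.0881
[0.39754484 0.02788856 0.35271744] [[ 0.     0.202 -0.979]
 [-0.001 -0.979 -0.202]
 [-1.     0.001 -0.   ]]
[[183.77535918 133.91030139]
 [210.81951037 125.87203874]]
```

View pics/w1.png

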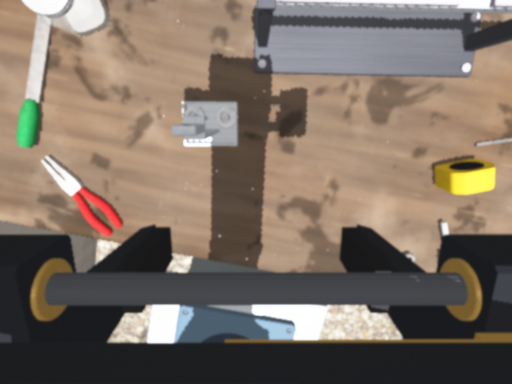

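```bash
python3 - <<'E'
import cv2
cv2.imwrite('pics/c3.png',cv2.resize(cv2.imread('pics/w1.png')[90:160,160:250],None,fx=7,fy=7,interpolation=cv2.INTER_CUBIC))
E
```

```text
(no output)
```

View pics/c3.png

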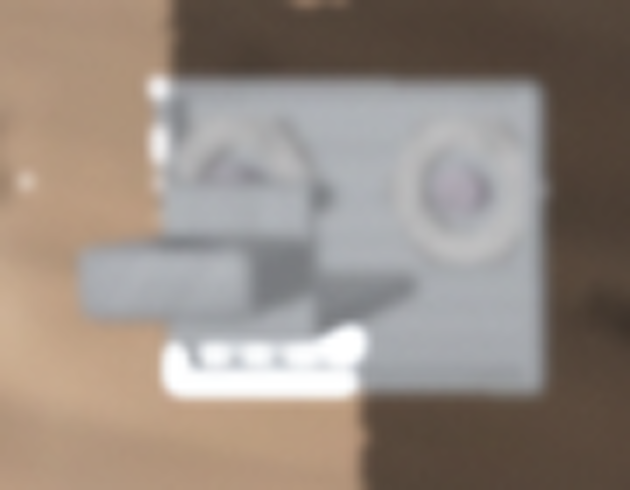

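```bash
python3 - <<'E'
from h import *
s=np.load('w1.npy',allow_pickle=True).item();c=cam('wrist',s)
f=lambda u,v:(160+(u+.5)/7-.5,90+(v+.5)/7-.5)
g=onz(c,f(165,282),.197);t=onz(c,f(354,237),.02);print('grip',g,'tray',t)
a,b=onz(c,f(78,282),.197),onz(c,f(252,282),.197);print('w',np.linalg.norm(a-b))
q=[onz(c,f(*p),.02) for p in((165,82),(543,82),(543,390),(165,395))];print([np.linalg.norm(q[i]-q[i-1]) for i in range(4)])
M=R.from_quat(s['tool_rot']).as_matrix()
for P in(g,t):print('tool mm',1000*M.T@(np.r_[P[:2],.163]-s['tool_pos']))
for p in((260,70),(468,75)):print('base corner',onz(c,p,.01))
print(s['joint_positions'])
E
```

```text
grip [0.4335561 0.1051055 0.197    ] tray [0.43331545 0.10557901 0.02      ]
w 0.0231008263686208
[np.float64(0.06529558555848267), np.float64(0.07919703213507909), np.float64(0.06410778656448977), np.float64(0.08218636179084841)]
tool mm [189.67645714 -68.44256278 -50.89630365]
tool mm [189.67614297 -68.95498553 -50.75649813]
base corner [0.52261435 0.04813398 0.01      ]
base corner [ 0.57780055 -0.25237967  0.01      ]
[ 0.38296528  0.00871364 -0.56082395  1.99353318  0.00576898  1.1406575
 -1.54717359]
```

Grip is at (0.4335,0.105), and its top and the tray agree. The mouth faces +x, toward the rail. Going to grasp across the 24 mm width.

```bash
python3 -m crank '0 0 0 0 -34 -25.5 88; 0 0 0 0 -34.5 -25.5 88; 0 0 0 40 0 0 88; 0 0 0 50 0 0 88; 0 0 0 50 0 0 88; 0 0 0 30 0 0 60; 0 0 0 18 0 0 40; 0 0 0 0 0 0 20; 0 0 0 0 0 0 20; 0 0 0 0 0 0 20' 25 && python3 -m crank '0 0 0 0 0 0 20; 0 0 0 0 0 0 20' && python3 - <<'E'
from h import *
im=np.hstack([r.get_image('side')[115:300,190:345],np.zeros((185,1,3),'u1')]);cv2.imwrite('pics/s2.png',cv2.resize(im[:,:,::-1],None,fx=3,fy=3))
E
```

```text
time_s: 3.5
tool_pos: [0.4349, 0.1044, 0.1655]
tool_rot: [0.704, 0.071, -0.703, 0.071]
contact_force: [-0.3, 0.2, 0.5]
gripper_width: 0.0402
time_s: 3.75
tool_pos: [0.4344, 0.1049, 0.1651]
tool_rot: [0.704, 0.071, -0.703, 0.071]
contact_force: [-1.0, 1.7, 0.8]
gripper_width: 0.0236
```

View pics/s2.png

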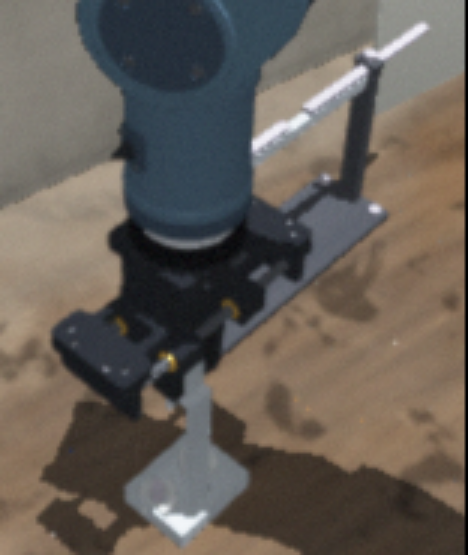

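Grip holds at 23.6 mm. Lift 85 mm and move to 60 mm in front of the rail at y≈+80 mm.

```bash
python3 -m crank '0 0 0 -15 0 0 20; 0 0 0 -35 0 0 20; 0 0 0 -35 0 0 20; 0 0 0 0 20 -7 20; 0 0 0 0 30 -11 20; 0 0 0 0 34 -13 20; 0.018 0 0 0 30 -12 20; 0 0 0 0 20 -7 20; 0 0 0 0 10 -4 20; 0 0 0 0 0 0 20' 30 && python3 - <<'E'
from h import *
r.get_image('wrist');s=r.get_state();im=r.get_image('wrist');cv2.imwrite('pics/w2.png',im[:,:,::-1]);np.save('w2.npy',s,allow_pickle=True)
c=cam('wrist',s);m=np.array([.589,-.0925]);y=np.array([-.184,.983]);x=np.array([.983,.184])
for a in(-5,5):
  for b in(50,80,110,130):print(a,b,proj(c,np.r_[m+y*b/1e3+x*a/1e3,.18])[0].round(1))
print(s['tool_pos'],R.from_quat(s['tool_rot']).as_matrix().round(3),s['contact_force'],s['gripper_width'])
E
```

```text
time_s: 5.05
tool_pos: [0.5151, -0.0259, 0.2497]
tool_rot: [-0.704, -0.065, 0.704, -0.064]
contact_force: [0.0, 0.2, -4.4]
gripper_width: 0.0234
-5 50 [303.1 129.8]
-5 80 [257.  129.8]
-5 110 [210.9 129.9]
-5 130 [180.3 129.9]
5 50 [303.7 113.9]
5 80 [257. 114.]
5 110 [210.3 114. ]
5 130 [179.2 114.1]
[ 0.51484865 -0.0251201   0.24968915] [[-0.001  0.183 -0.983]
 [ 0.001 -0.983 -0.183]
 [-1.    -0.001  0.   ]] [-0.51580265  0.83316272 -3.74979775] 0.023344152563343185
```

View pics/w2.png

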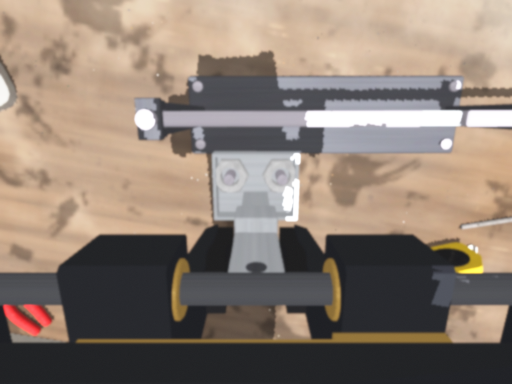

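```bash
python3 - <<'E'
from h import *
s=np.load('w2.npy',allow_pickle=True).item();c=cam('wrist',s);g=cv2.cvtColor(cv2.imread('pics/w2.png'),cv2.COLOR_BGR2GRAY).astype(float)
M=R.from_quat(s['tool_rot']).as_matrix()
for a in(180,220,260,285,330,400,430):
    p=g[100:140,a-5:a+6].mean(1);d=np.diff(p);i,j=d.argmax(),d.argmin()
    v=(100+i+.5+100+j+.5)/2; P=onz(c,(a,v),.18); print(a,i+100.5,j+100.5,P.round(4),(1e3*M.T@(P-s['tool_pos'])).round(1))
P=onz(c,(146,119),.193);print('cap',P,1e3*M.T@(P-s['tool_pos']))
E
```

```text
180 110.5 126.5 [0.5673 0.0354 0.18  ] [ 69.7 -49.9 -62.7]
220 110.5 126.5 [0.5721 0.01   0.18  ] [ 69.7 -24.  -62.7]
260 110.5 126.5 [ 0.5768 -0.0154  0.18  ] [ 69.7   1.8 -62.7]
285 110.5 105.5 [ 0.5861 -0.0299  0.18  ] [ 69.6  17.8 -69.2]
330 110.5 126.5 [ 0.585  -0.0598  0.18  ] [ 69.6  47.  -62.7]
400 109.5 126.5 [ 0.5936 -0.1041  0.18  ] [ 69.6  92.1 -63. ]
430 109.5 126.5 [ 0.5971 -0.1231  0.18  ] [ 69.6 111.4 -63. ]
cap [0.56411328 0.05250883 0.193     ] [ 56.7076201  -67.27043072 -62.65659247]
```

```bash
python3 -m crank '0 0 0 0 0 -16 20; 0 0 0 0 0 -20 20; 0 0 0 0 0 -18 20; 0 0 0 0 0 -9.5 20; 0 0 0 0 0 0 20; 0 0 0 12 0 0 20; 0 0 0 12 0 0 20; 0 0 0 8 0 0 20; 0 0 0 4 0 0 20; 0 0 0 0 0 0 20' && python3 - <<'E'
from h import *
s=r.get_state();print(s['tool_pos'],s['contact_force'],s['torque'])
a=r.get_image('side')[100:270,200:360];s=r.get_state();b=r.get_image('wrist')[90:275,150:370]
k=lambda i:cv2.resize(i[:,:,::-1],(400,500*400//400) if 0 else (int(i.shape[1]*2.4),int(i.shape[0]*2.4)))
a,b=k(a),k(b);h=max(a.shape[0],b.shape[0]);p=lambda i:np.pad(i,((0,h-i.shape[0]),(0,0),(0,0)))
cv2.imwrite('pics/h1.png',np.hstack([p(a),p(b)])[:, :900][:, :800] if 0 else cv2.resize(np.hstack([p(a),p(b)]),None,fx=.87,fy=.87))
E
```

```text
time_s: 6.4
tool_pos: [0.5776, -0.0145, 0.2134]
tool_rot: [-0.704, -0.065, 0.704, -0.065]
contact_force: [0.7, -0.1, -4.1]
gripper_width: 0.0238
[ 0.57757808 -0.01449765  0.21339184] [ 0.69064143 -0.1242884  -4.07032299] [ 0.00045419 -0.04347321  0.01604228]
```

View pics/h1.png

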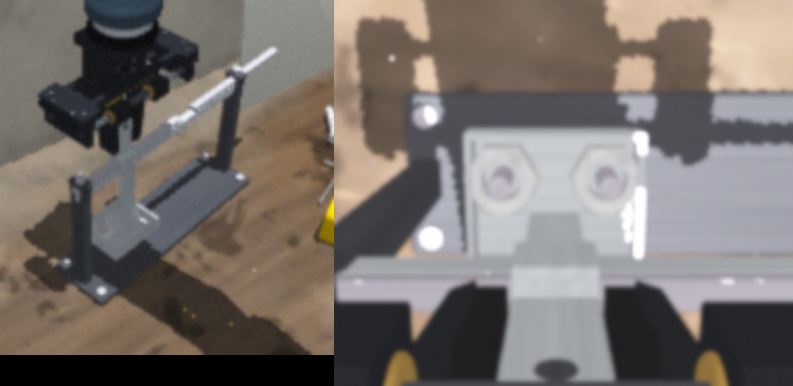

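The rail is inside the hook and the lip hangs past its far side. Weight is still on the gripper (Fz -4), so I lower gently.

```bash
python3 -m crank '0 0 0 1.5 0 0 20; 0 0 0 1 0 0 20; 0 0 0 0 0 0 20' && python3 -m crank '0 0 0 1 0 0 20; 0 0 0 0 0 0 20'
```

```text
time_s: 6.88
tool_pos: [0.5777, -0.0145, 0.2112]
tool_rot: [-0.704, -0.065, 0.704, -0.065]
contact_force: [0.2, 1.0, -4.2]
gripper_width: 0.0238
time_s: 7.12
tool_pos: [0.5777, -0.0145, 0.2101]
tool_rot: [-0.704, -0.065, 0.704, -0.065]
contact_force: [-0.4, -0.7, -3.7]
gripper_width: 0.0242
```

```bash
python3 -m crank '0 0 0 1 0 0 20; 0 0 0 0 0 0 20' && python3 -m crank '0 0 0 1 0 0 20; 0 0 0 0 0 0 20'
```

```text
time_s: 7.38
tool_pos: [0.5781, -0.0144, 0.2099]
tool_rot: [0.704, 0.064, -0.704, 0.065]
contact_force: [-2.7, -0.2, 3.7]
gripper_width: 0.0233
time_s: 7.62
tool_pos: [0.5782, -0.0144, 0.2099]
tool_rot: [0.705, 0.064, -0.704, 0.065]
contact_force: [-5.0, -1.9, 11.7]
gripper_width: 0.0233
```

Contact at TCP z=0.210, so the saddle is at 180 mm. Relax the push, then loosen the jaws to 30 mm so the carrier hangs by itself, and wait.

```bash
python3 -m crank '0 0 0 -1.5 0 0 20; 0 0 0 0 0 0 20; 0 0 0 0 0 0 29; 0 0 0 0 0 0 29; 0 0 0 0 0 0 29; 0 0 0 0 0 0 29; 0 0 0 0 0 0 29; 0 0 0 0 0 0 29; 0 0 0 0 0 0 29' && python3 - <<'E'
from h import *
s=r.get_state();print(s['tool_pos'],s['contact_force'],s['gripper_width'])
a=r.get_image('side')[100:270,200:360];b=r.get_image('wrist')[90:275,150:370]
k=lambda i,f:cv2.resize(i[:,:,::-1],None,fx=f,fy=f)
a,b=k(a,2.2),k(b,2);h=max(a.shape[0],b.shape[0]);p=lambda i:np.pad(i,((0,h-i.shape[0]),(0,0),(0,0)))
cv2.imwrite('pics/h2.png',np.hstack([p(a),p(b)]))
E
```

```text
time_s: 8.75
tool_pos: [0.5777, -0.0145, 0.2097]
tool_rot: [-0.704, -0.065, 0.704, -0.065]
contact_force: [-0.2, 0.1, -1.2]
gripper_width: 0.0289
[ 0.57772208 -0.01453267  0.20970249] [-0.16266504  0.06976947 -1.22882825] 0.02886865674466549
```

View pics/h2.png

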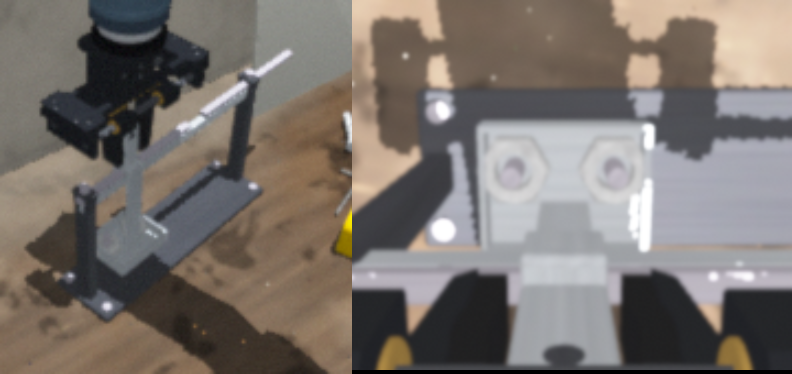

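It hangs upright unheld, with the jaws at 29 mm. Now pushing it right with the loose jaws.

```bash
python3 -m crank '0 0 0 0 2 0 29; 0 0 0 0 2 0 29; 0 0 0 0 5 0 29; 0 0 0 0 6 0 29; 0 0 0 0 6 0 29; 0 0 0 0 6 0 29; 0 0 0 0 6 0 29; 0 0 0 0 6 0 29; 0 0 0 0 6 0 29; 0 0 0 0 0 0 29' && python3 - <<'E'
from h import *
s=r.get_state();im=r.get_image('wrist');cv2.imwrite('pics/p1.png',im[:,:,::-1]);print(s['contact_force'])
a=cv2.imread('pics/p1.png',0).astype(float)
# nut / tray tracking relative to the frame before the slide, in the hand's view
T=cv2.cvtColor(cv2.imread('pics/h2.png')[120:250,352+120:352+300],cv2.COLOR_BGR2GRAY);T=cv2.resize(T,None,fx=.5,fy=.5)
m=cv2.matchTemplate(a.astype('u1'),T,cv2.TM_CCOEFF_NORMED);print(cv2.minMaxLoc(m)[1::2],'before at',(150+60,90+60))
E
```

```text
time_s: 10.1
tool_pos: [0.586, -0.0599, 0.2096]
tool_rot: [-0.704, -0.064, 0.704, -0.064]
contact_force: [0.1, -0.4, 0.1]
gripper_width: 0.0293
[ 0.09296921 -0.43058725  0.11400529]
(0.9188405275344849, (207, 150)) before at (210, 150)
```

```bash
cat > trk.py <<'E'
from h import *
import sys
s=r.get_state();im=r.get_image('wrist')[:,:,::-1];cv2.imwrite('pics/%s.png'%sys.argv[1],im)
a=cv2.cvtColor(im,cv2.COLOR_BGR2GRAY)
T=cv2.cvtColor(cv2.imread('pics/p1.png'),cv2.COLOR_BGR2GRAY)
for n,(x0,y0,w,h) in dict(tray=(207,150,90,65),nutL=(212,155,40,36),nutR=(262,155,38,36)).items():
    m=cv2.matchTemplate(a,T[y0:y0+h,x0:x0+w],cv2.TM_CCOEFF_NORMED);q=cv2.minMaxLoc(m);print(n,round(q[1],3),q[3][0]-x0,q[3][1]-y0)
p=s['tool_pos'];m=np.array([.5907,-.0937]);print('rail y of TCP mm',1e3*(p[:2]-m)@[-.184,.983],'z',p[2],'F',s['contact_force'].round(1))
E
python3 -m crank '0 0 0 0 4 0 29; 0 0 0 0 6 0 29; 0 0 0 0 6 0 29; 0 0 0 0 6 0 29; 0 0 0 0 6 0 29; 0 0 0 0 6 0 29; 0 0 0 0 6 0 29; 0 0 0 0 6 0 29; 0 0 0 0 6 0 29; 0 0 0 0 0 0 29' && python3 trk.py p2
```

```text
time_s: 11.4
tool_pos: [0.5954, -0.1109, 0.2097]
tool_rot: [0.704, 0.064, -0.704, 0.064]
contact_force: [-1.0, -0.1, -0.1]
gripper_width: 0.0291
tray 0.953 0 0
nutL 0.997 0 0
nutR 0.953 0 0
rail y of TCP mm -17.797866870901647 z 0.2096832192435691 F [-1.  -0.1 -0.1]
```

Carrier at rail y≈-15 mm, still on top. Now in smaller steps toward the notch (about -42).

```bash
python3 -m crank '0 0 0 0 3 0 29; 0 0 0 0 3 0 29; 0 0 0 0 3 0 29; 0 0 0 0 3 0 29; 0 0 0 0 3 0 29; 0 0 0 0 3 0 29; 0 0 0 0 0 0 29' && python3 trk.py p3
```

```text
time_s: 12.32
tool_pos: [0.5986, -0.1283, 0.2096]
tool_rot: [-0.704, -0.064, 0.704, -0.065]
contact_force: [-0.5, 0.9, -0.9]
gripper_width: 0.029
tray 0.91 -17 -1
nutL 0.951 -17 0
nutR 0.774 -17 -1
rail y of TCP mm -35.462811569083684 z 0.20961456097074302 F [-0.5  0.9 -0.9]
```

The tray lags 17 px. The hook's leading edge is dipping into the notch and the carrier is tilting a little, as expected just before it drops. Keep going in small steps.

```bash
python3 -m crank '0 0 0 0 2 0 29; 0 0 0 0 2 0 29; 0 0 0 0 0 0 29' && python3 trk.py p4;  python3 -m crank '0 0 0 0 2 0 29; 0 0 0 0 2 0 29; 0 0 0 0 0 0 29' && python3 trk.py p5
```

```text
time_s: 12.75
tool_pos: [0.5994, -0.1319, 0.2096]
tool_rot: [-0.704, -0.064, 0.704, -0.065]
contact_force: [-1.0, -0.5, 0.3]
gripper_width: 0.0289
tray 0.811 -20 0
nutL 0.927 -20 1
nutR 0.679 -21 -1
rail y of TCP mm -39.18664417246835 z 0.20964526610213646 F [-1.  -0.5  0.3]
time_s: 13.18
tool_pos: [0.6001, -0.1357, 0.2097]
tool_rot: [-0.704, -0.064, 0.704, -0.064]
contact_force: [-0.3, 1.9, -0.8]
gripper_width: 0.029
tray 0.913 -6 -2
nutL 0.94 -6 -1
nutR 0.857 -8 -2
rail y of TCP mm -43.0040512804262 z 0.20967056575427773 F [-0.3  1.9 -0.8]
```

```bash
python3 -m crank '0 0 0 0 -2.5 0 30; 0 0 0 0 0 0 30; 0 0 0 0 0 0 30; 0 0 0 0 0 0 30' && python3 trk.py p6; python3 - <<'E'
from h import *
s=r.get_state();c=cam('wrist',s);M=R.from_quat(s['tool_rot']).as_matrix()
for dy in(0,-8):
  # nut tops: tray underside z=TCP-.165, nut ~+.03, 15 mm toward mouth, +-25 mm
  P=[s['tool_pos']+M@np.array([.135-dy/1e3,y,-.012]) for y in(-.02,.02)];print(dy,proj(c,P).round(1))
E
```

```text
time_s: 13.72
tool_pos: [0.5997, -0.1331, 0.2097]
tool_rot: [0.704, 0.065, -0.704, 0.065]
contact_force: [1.5, -0.9, 0.2]
gripper_width: 0.0297
tray 0.846 7 -2
nutL 0.967 8 -2
nutR 0.668 7 -1
rail y of TCP mm -40.33386966227328 z 0.2097404013966766 F [ 1.5 -0.9  0.2]
0 [[234.5 175.4]
 [279.1 175.4]]
-8 [[235.1 173.6]
 [278.5 173.6]]
```

The row shift of -2 px matches an 8 mm drop. Shift forward 2 mm to stop pressing, then open.

```bash
python3 -m crank '0 0 0 0 2 0 34; 0 0 0 0 0 0 40; 0 0 0 0 0 0 45; 0 0 0 0 0 0 45; 0 0 0 0 0 0 45; 0 0 0 0 0 0 45' && python3 trk.py p7; python3 - <<'E'
from h import *
a=cv2.imread('pics/p2.png');b=cv2.imread('pics/p7.png')
S=cam('side');m=np.array([.5907,-.0937])
y=np.array([-.184,.983]);im=r.get_image('side')[:,:,::-1];cv2.imwrite('pics/s7.png',im)
E
```

```text
time_s: 14.52
tool_pos: [0.6, -0.1349, 0.2097]
tool_rot: [-0.704, -0.065, 0.704, -0.065]
contact_force: [0.4, -0.6, 0.4]
gripper_width: 0.0451
tray 0.893 -3 -2
nutL 0.95 -2 -1
nutR 0.807 -4 -2
rail y of TCP mm -42.24382131390472 z 0.20969499902821087 F [ 0.4 -0.6  0.4]
```

```bash
python3 -m crank '0 0 0 0 0 0 60; 0 0 0 0 0 0 60; 0 0 0 -15 0 0 60; 0 0 0 -30 0 0 60; 0 0 0 -40 0 0 60; 0 0 0 -40 0 0 60; 0 0 0 0 0 40 60; 0 0 0 0 0 40 60; 0 0 0 0 0 0 60; 0 0 0 0 0 0 60' && python3 - <<'E'
from h import *
r.get_image('wrist');s=r.get_state();np.save('w8.npy',s,allow_pickle=True);w=r.get_image('wrist')[:,:,::-1];cv2.imwrite('pics/w8.png',w)
im=r.get_image('side')[:,:,::-1];cv2.imwrite('pics/s8.png',im);cv2.imwrite('pics/t8.png',r.get_image('top')[:,:,::-1])
a=cv2.resize(im[115:265,225:345],None,fx=3.9,fy=3.9,interpolation=cv2.INTER_CUBIC)
b=cv2.resize(w[60:300,175:305],(317,585),interpolation=cv2.INTER_CUBIC)
cv2.imwrite('pics/f1.png',np.hstack([a,b]))
print(s['tool_pos'],a.shape,b.shape)
E
```

```text
time_s: 15.88
tool_pos: [0.5222, -0.1493, 0.3357]
tool_rot: [0.705, 0.064, -0.703, 0.065]
contact_force: [-0.6, -0.4, -0.1]
gripper_width: 0.0601
[ 0.52248318 -0.14909233  0.335414  ] (585, 468, 3) (585, 317, 3)
```

View pics/f1.png

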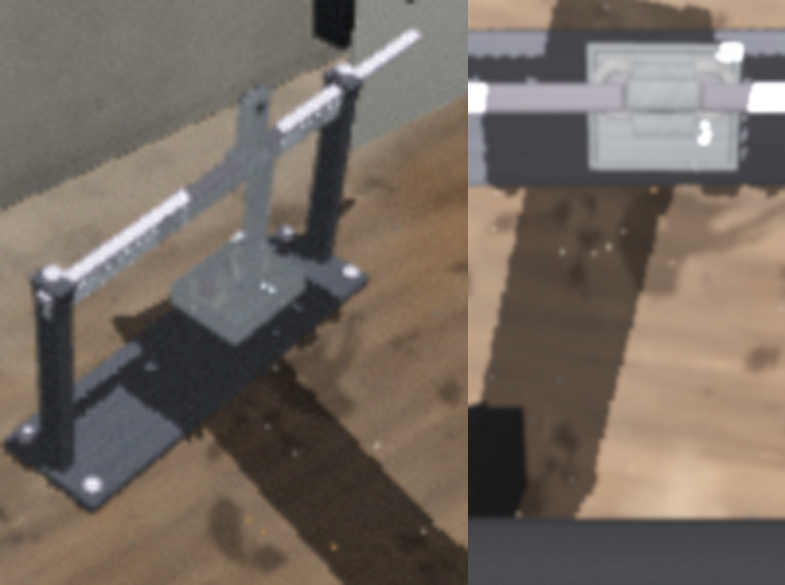

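```bash
python3 - <<'E'
from h import *
s=np.load('w8.npy',allow_pickle=True).item();c=cam('wrist',s);S=cam('side')
b=lambda u,v:(175+(u-468)*130/317-.3,60+v*240/585-.3)
a=lambda u,v:(225+u/3.9-.4,115+v/3.9-.4)
m=np.array([.5907,-.0937]);yy=np.array([-.184,.983]);xx=np.array([.983,.184])
rf=lambda P:(1e3*np.r_[(P[:2]-m)@xx,(P[:2]-m)@yy,P[2]]).round(1)
print('cap side z-check',[rf(onz(S,a(*p),.193)) for p in((53,273),(346,74))])
print('hook/grip tri (top face centre)',*[ (rf(P),d) for P,d in [tri(c,b(662,95),S,a(257,92))]])
for z in(.234,.242):print(z,'grip wrist',rf(onz(c,b(662,95),z)))
# tray corners
for z in(.057,.065):
    q=[onz(c,b(*p),z) for p in((588,45),(742,45),(738,170),(590,170))];Q=np.mean(q,0);print(z,'tray',rf(Q),[round(1e3*np.linalg.norm(q[i]-q[i-1]),1) for i in range(4)])
# predicted side/wrist pixels of grip top for home / not home
for y in(-40,-37):
  for zs in(.172,.18):
    P=[np.r_[m+yy*y/1e3,z] for z in(zs+.062,zs-.115)];print(y,zs,'side',proj(S,P).round(1).tolist(),'wrist',proj(c,P).round(1).tolist())
print('side grip',a(257,92),'tray wrist',b(665,107),'grip wrist',b(662,95))
E
```

```text
cap side z-check [array([ -0.9, 148.8, 193. ]), array([  -4.8, -142.2,  193. ])]
hook/grip tri (top face centre) (array([ -1.3, -40.4, 229.1]), np.float64(0.0017252152972884525))
0.234 grip wrist [ -0.8 -40.  234. ]
0.242 grip wrist [ -1.1 -40.  242. ]
0.057 tray [ -0.  -40.5  57. ] [np.float64(63.9), np.float64(80.3), np.float64(64.0), np.float64(80.5)]
0.065 tray [ -0.2 -40.5  65. ] [np.float64(62.7), np.float64(78.8), np.float64(62.7), np.float64(78.9)]
-40 0.172 side [[289.8, 136.4], [285.1, 186.2]] wrist [[254.3, 97.5], [254.9, 104.3]]
-40 0.18 side [[290.1, 133.9], [285.3, 184.2]] wrist [[254.2, 97.0], [254.9, 104.1]]
-37 0.172 side [[289.1, 136.9], [284.4, 186.8]] wrist [[250.2, 97.6], [252.6, 104.3]]
-37 0.18 side [[289.3, 134.4], [284.6, 184.8]] wrist [[250.0, 97.0], [252.5, 104.1]]
side grip (290.49743589743593, 138.18974358974359) tray wrist (255.48864353312302, 103.5974358974359) grip wrist (254.2583596214511, 98.67435897435898)
```

Upright: grip and tray both at rail y≈-40 mm. Triangulated top is 229 mm, and the caps read about 5 mm low the same way, so 234 mm means home. Tray scale (80.3 × 64 mm) also matches the dropped height. Quick bystander check, then hand in.

```bash
python3 - <<'E'
from h import *
a,b=cv2.imread('pics/top0.png'),cv2.imread('pics/t8.png')
for n,(x,y,w,h) in dict(can=(120,132,42,44),jar=(130,183,36,32),tape=(335,230,36,28)).items():
    q=cv2.minMaxLoc(cv2.matchTemplate(b,a[y:y+h,x:x+w],cv2.TM_CCOEFF_NORMED));print(n,round(q[1],2),q[3][0]-x,q[3][1]-y)
print(r.get_state()['time_s'],r.hand_in())
E
```

```text
can 1.0 0 0
jar 1.0 0 0
tape 0.54 137 -206
the job is handed in; nothing more can be done
16.075 None
```

The carrier is on the rail, slid into the notch and hanging upright, and I handed the job in at about 16 s of the 42 s allowed. I hooked it on about 81 mm left of the rail's middle. It rested there for over half a second with the jaws loose. I then pushed it right without lifting it, until it dropped into the notch about 40 mm right of the middle. The gripper was withdrawn before hand-in and touches nothing.

- **Upright:** the grip and the tray both measured at y ≈ -40 mm on the rail, with their centres within about 1 mm of each other.
- **Fully home:** the tray's apparent size (80.3 × 64 mm) matches the dropped height. The measured height of the grip's top was 229 mm against 234 mm expected. The same camera pair read the post caps about 5 mm low as well, so I took this as calibration bias.
- **Jar and spray can:** neither had moved (0 px shift in the top view).
- **Tape measure:** this check failed. The image match gave a low score (0.54) at an unrelated spot, probably because the arm was blocking the top view. The tool stayed well clear of it throughout, but I did not confirm its final position.

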